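# Pack the ink carrier at the screen-printing bench

### The arm

A 6-joint arm with a two-finger parallel gripper is mounted at the origin on the work surface. World frame = base frame: x ahead of the robot, y to its left, z up, the work surface at z = 0. Lengths are in mm, angles in rad, forces in N, time in s.
With the tool pointing down it reaches from about 400 to 925 mm from the base axis. Payload 12.5 kg.
Tool frame: the origin (TCP) lies at the very end of the fingers, on their centre line; the grasp point (between the pads) lies 19 mm behind it; z points along the fingers, x is the direction in which the jaws open and shut, and the axes are right-handed (so a half turn about z gives the same grasp; the last joint's range is limited). The gripper opens to 95 mm and grips with 3 to 60 N. Pads are 20 mm wide; open, the fingers measure 119 mm over their backs; the gripper's body (75 mm by 180 mm) begins 59 mm behind the grasp point.
Start: joints at [1.002, 0.491, 1.559, -0, 1.092, -0.106], TCP at [279.022, 559.28, 214.661] pointing down, gripper open.
Joint ranges: [-3.1, 3.1], [-0.84, 2.19], [0.05, 2.79], [-1.13, 4.28], [0.06, 2.93], [-2.69, 2.69]. Speed limits (rad/s): [2.22, 2.22, 2.79, 3.14, 3.14, 3.14].

### API

Orientations are given as [roll, pitch, yaw] about the fixed x, y, z axes, in that order (R = Rz(yaw) Ry(pitch) Rx(roll)).
In Python, from cell import env gives the robot as it stands.
- The arm moves only by the tool arm_command, never from a script. Its argument "motion" is one flat list of numbers, 7 for each row, row after row: the opening, from -1 (shut) to 1 (fully open), then the shift along the tool's x, y, z in mm, then the turn, a rotation vector about the tool's x, y, z in degrees. In form: [fingers, dx, dy, dz, rx, ry, rz, fingers, dx, dy, dz, rx, ry, rz, ...]. A call has 1 to 20 rows; each row is the pose to reach, as a shift and turn from the pose commanded when the call began, along the tool's axes at that moment; what a row does not reach only later rows make up. A row lasts 1/10 s, in which the tool goes at most 50 mm and 8.59 degrees, less where a joint would pass 70% of its speed; a pose out of reach is approached as far as the arm can. A call with a gripper value outside its range is refused whole. The fingers move at their own pace and stop on an object; the grip force is fixed at half the most. Time passes only in rows, so rows that repeat a pose let the fingers close. It gives the time, the measured TCP pose, the force and the opening at its end, in the units of the state.
- env.state(): the state, without advancing time (a new reading comes with each control period).
- env.read_camera(name): name is "scene" or "top" or "wrist"; returns (picture, depth): 480x640x3 uint8, red, green, blue; 480x640 float32, mm along the optical axis (not along the pixel's ray), 0 where there is no reading.
- env.calibration(name): a dict with "fx", "fy", "cx", "cy" (pixels), "cam_to_world" (4x4, takes a point from camera to world coordinates). Camera axes: x right, y down, z forward; pixel columns grow to the right and rows downward; lengths in mm; the calibration is good to about 2 mm. A picture is of the moment at which its call begins: read the wrist's pose just before it. calibration takes no time and is no camera call; for the wrist camera it gives the pose at the moment of the call.
- env.job_done(): hands the job in, once; it reports no verdict.
Trained networks look in the newest picture that a camera, given by its name, has taken for a name from the list of things; names that differ only in an ending like _2 or _b are one class to them, and where a whole thing is asked for, a point or a joint stands for the part that bears it (a point fixed in the world has none). Each returns a list of dicts, best first, with "confidence" (0 to 1); they miss things now and then, are a little off and sometimes report something else, mostly with a low value. They report only what shows in the picture. A call takes as long as a camera call. They do not tell look-alikes from the thing itself.
- env.recognise(camera, label): "location" ([column, row] in pixels, amid what is visible of it).
- env.silhouettes(camera, label): "region" (480x640 bool, what is visible of it) and "location" ([column, row] in pixels, amid what is visible of it).
- env.spot_point(camera, label): "location" ([column, row] in pixels: a listed point, or the origin of a listed thing).
The state is a dict: "t": time; "joints": joint angles; "qvel": joint speeds; "tau": joint torques, N m; "eef_pos": TCP position; "tcp_rot": TCP orientation; "ft_force": force on the tool from outside, world axes, zero at the start; "moment": the same for the moment, N m; "opening": opening from 0.0 (shut) to 1.0 (fully open).
Only numpy, scipy, OpenCV 4.12 (cv2) and the standard library are available. Lean on these libraries where they do the work, as an engineer would, in place of code of your own. Each camera call takes 0.05 s, during which the arm holds its last target.

### The job

Put away the closed containers: stand the round pot, the slim bottle, the square tin and the oblong tin upright in the wooden carrier tray, each down in the well cut to its own shape. The pot and the tin that are open are still in use: leave them standing where they are.

Things in the scene. Friction and masses are not known exactly. Their poses are not given: they have to be found in the camera images.
- round_pot_center (a point): closed round ink pot, white plastic, lid on: body 56 mm across, lid 58 mm across (top 12 mm), 64 mm tall, about 0.2 kg. Point at its centre, 32 mm above its underside; z up.
- slim_bottle_center (a point): closed slim round bottle, white plastic with a small grey cap: 34 mm across up to 52 mm height, then a narrow neck and cap 20 mm across, 72 mm tall in all, about 0.1 kg. Point at its centre, 36 mm above its underside; z up.
- square_tin_center (a point): closed square metal tin, plain aluminium with a grey round screw cap on top: 44 x 44 mm, 56 mm tall to its shoulder, 68 mm with the cap, about 0.2 kg. Point at its centre, 34 mm above its underside; x and y square to its sides, z up.
- oblong_tin_center (a point): closed oblong metal tin, plain aluminium with a grey round screw cap on top: 62 mm long (its x) by 26 mm wide (its y), 56 mm tall to its shoulder, 68 mm with the cap, about 0.2 kg. Point at its centre, 34 mm above its underside; z up.
- open_pot_center (a point): open round ink pot, white plastic, no lid, dark ink seen inside: 56 mm across, 58 mm tall. Stays where it is. Point at its centre, 29 mm above its underside.
- open_tin_center (a point): open square metal tin, no top, dark ink seen inside: 44 x 44 mm, 56 mm tall. Stays where it is. Point at its centre, 28 mm above its underside.
- well_wide_floor (a point): wide round well, 72 mm across, for the round pot. The block is 100 x 100 mm light wood, one of four set two by two in the fixed carrier tray (220 x 220 mm, in any order, not loose). The well is 10 mm deep with a grey felt floor; the blocks' tops are 24 mm above the table, the tray's rim 20 mm. Point at the centre of the well's floor (14 mm above the table); x and y square to the block's sides, z up.
- well_slim_floor (a point): narrow round well, 48 mm across, for the slim bottle. The block is 100 x 100 mm light wood, one of four set two by two in the fixed carrier tray (220 x 220 mm, in any order, not loose). The well is 10 mm deep with a grey felt floor; the blocks' tops are 24 mm above the table, the tray's rim 20 mm. Point at the centre of the well's floor (14 mm above the table); x and y square to the block's sides, z up.
- well_square_floor (a point): square well, 58 x 58 mm, for the square tin. The block is 100 x 100 mm light wood, one of four set two by two in the fixed carrier tray (220 x 220 mm, in any order, not loose). The well is 10 mm deep with a grey felt floor; the blocks' tops are 24 mm above the table, the tray's rim 20 mm. Point at the centre of the well's floor (14 mm above the table); x and y square to the block's sides, z up.
- well_oblong_floor (a point): oblong well, 76 mm (along its x) by 40 mm (along its y), for the oblong tin. The block is 100 x 100 mm light wood, one of four set two by two in the fixed carrier tray (220 x 220 mm, in any order, not loose). The well is 10 mm deep with a grey felt floor; the blocks' tops are 24 mm above the table, the tray's rim 20 mm. Point at the centre of the well's floor (14 mm above the table); x and y square to the block's sides, z up.
Not all that is in view belongs to the job. Leave any blue or red look-alike of the part that bears open_tin_center alone.

How it is judged:
By the outcome, as a careful person would: the job done as asked, in the order asked, and still so for the second after the job is handed in, with the robot touching nothing.
It also fails if it takes over 115 s, if anything falls off the work surface, if the arm or the gripper's body presses on something with over 40 N, if the wrist force passes 120 N, or if a joint passes its speed limit or range.

## Working session

There is one attempt and no reset: what is moved stays moved. The work goes in short steps, Python scripts to look and compute and a tool call to move; the robot and the scene stay as the last step left them, time stands still between calls to the robot, and variables do not carry over. Pictures are saved under pics/ and viewed, and the job is handed in when it is done.

Besides the shell and the picture viewer there is one more tool, called after ">>>" as name(argument=value, ...) on one line, values as JSON. arm_command: Moves the arm, as the interface text tells. Its arguments: {"type":"object","properties":{"motion":{"type":"array","items":{"type":"number"}}},"required":["motion"]}

```bash
ls; mkdir -p pics
python3 - <<'E'
from cell import env
import cv2
s=env.state(); print(s)
for n in ("scene","top","wrist"):
    p,d=env.read_camera(n); cv2.imwrite(f"pics/{n}0.png",p[:,:,::-1])
    c=env.calibration(n); print(n,c)
E
```

```text
pics
{'t': 0.0, 'joints': array([ 1.00242470e+00,  4.91548944e-01,  1.55947258e+00, -2.74688757e-05,
        1.09166074e+00, -1.05599188e-01]), 'qvel': array([-2.16202287e-03,  3.80942363e-05,  2.99076583e-03, -5.22459081e-04,
        1.00519346e-04,  6.40326872e-04]), 'tau': array([ 7.80684186e-04, -6.12633634e+01, -2.58186400e+01,  6.93103625e-02,
        4.80963592e-02, -7.99474287e-05]), 'eef_pos': array([278.87127641, 559.06046834, 214.06036911]), 'tcp_rot': array([-3.14150203e+00,  1.08610670e-03,  1.10803662e+00]), 'ft_force': array([-0.51203822, -0.33453225,  0.30183915]), 'moment': array([0.03108336, 0.01121365, 0.01390556]), 'opening': 1.001816095935647}
scene {'fx': 499.1528970568287, 'fy': 499.1528970568287, 'cx': 322.6769977449019, 'cy': 243.95220261346125, 'cam_to_world': array([[-1.89427248e-01,  5.74946053e-01, -7.95961276e-01,
         1.27650931e+03],
       [ 9.81853741e-01,  1.03504452e-01, -1.58902675e-01,
         5.96876206e+01],
       [-8.97493043e-03, -8.11618053e-01, -5.84119497e-01,
         5.77880740e+02],
       [ 0.00000000e+00,  0.00000000e+00,  0.000
[... 269 characters left out ...]
, -2.33449796e-02,  1.11061185e-02,
        -9.12677912e+01],
       [-9.23452679e-03, -7.88034522e-02, -9.96847400e-01,
         1.42503203e+03],
       [ 0.00000000e+00,  0.00000000e+00,  0.00000000e+00,
         1.00000000e+00]])}
wrist {'fx': 332.2879131501499, 'fy': 332.2879131501499, 'cx': 325.17847262938045, 'cy': 242.87706378972453, 'cam_to_world': array([[ 4.48105221e-01,  8.56102373e-01,  2.57469296e-01,
         2.06020027e+02],
       [ 8.93979043e-01, -4.28543251e-01, -1.30966227e-01,
         5.95920160e+02],
       [-1.78376873e-03,  2.88858805e-01, -9.57370048e-01,
         3.83355316e+02],
       [ 0.00000000e+00,  0.00000000e+00,  0.00000000e+00,
         1.00000000e+00]])}
```

View pics/top0.png

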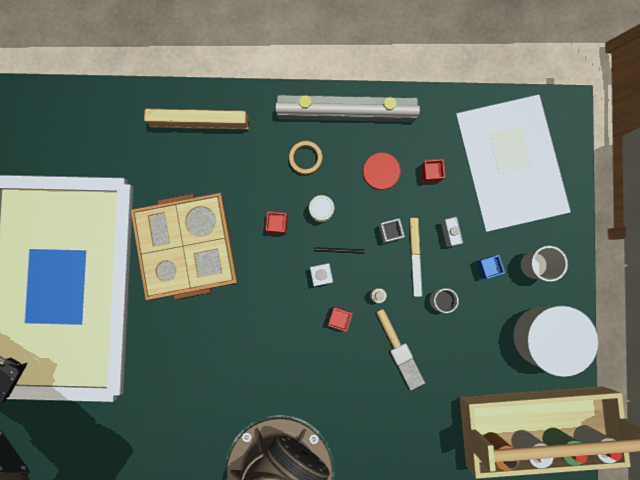

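View pics/scene0.png

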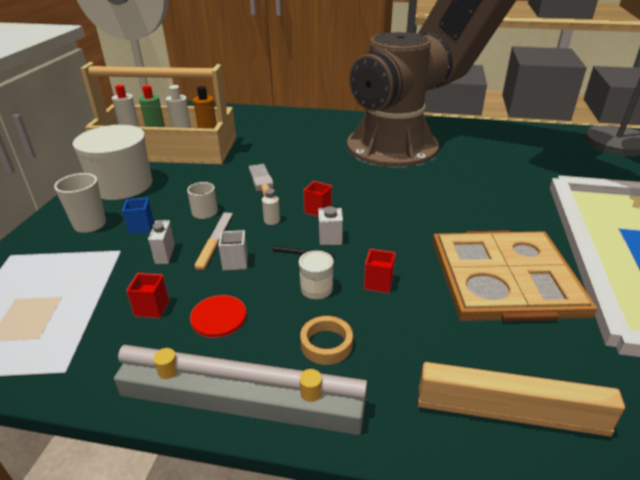

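Run:
```python
from cell import env
env.read_camera("top");env.read_camera("scene")
for l in ["round_pot","slim_bottle","square_tin","oblong_tin","open_pot","open_tin"]:
  for c in ("top","scene"):
    r=env.spot_point(c,l+"_center"); print(c,l,[(round(x['confidence'],2),[round(float(v),1) for v in x['location']]) for x in r[:4]])
for l in ["wide","slim","square","oblong"]:
  for c in ("top","scene"):
    r=env.spot_point(c,"well_"+l+"_floor"); print(c,l,[(round(x['confidence'],2),[round(float(v),1) for v in x['location']]) for x in r[:4]])
```

```text
top round_pot [(0.96, [322.6, 208.9])]
scene round_pot [(0.94, [319.7, 271.7])]
top slim_bottle [(0.44, [376.1, 294.8])]
scene slim_bottle [(0.76, [273.6, 204.4])]
top square_tin [(0.63, [319.3, 274.1])]
scene square_tin [(0.91, [330.5, 222.5])]
top oblong_tin []
scene oblong_tin [(0.75, [160.5, 241.9])]
top open_pot [(0.57, [442.5, 301.2])]
scene open_pot [(0.93, [200.5, 200.5])]
top open_tin [(0.79, [488.6, 267.9]), (0.79, [278.3, 225.3]), (0.76, [390.1, 232.3]), (0.65, [434.4, 167.5])]
scene open_tin [(0.84, [138.5, 215.1]), (0.81, [231.4, 249.3]), (0.69, [378.4, 272.3]), (0.6, [320.3, 199.6])]
top wide [(0.67, [197.0, 221.1])]
scene wide [(0.72, [488.7, 288.5])]
top slim [(0.61, [166.0, 270.9])]
scene slim [(0.85, [523.1, 255.2]), (0.49, [329.0, 219.4])]
top square [(0.94, [208.4, 265.0])]
scene square [(0.74, [468.3, 256.2])]
top oblong [(0.58, [157.8, 226.9])]
scene oblong [(0.79, [546.9, 287.3]), (0.72, [483.5, 291.7])]
```

```bash
cat > h.py <<'E'
import numpy as np, cv2
from cell import env
def ray(c,px):
    M=c['cam_to_world']; d=np.array([(px[0]-c['cx'])/c['fx'],(px[1]-c['cy'])/c['fy'],1.]); return M[:3,3],M[:3,:3]@d
def at_z(c,px,z):
    o,d=ray(c,px); return o+d*(z-o[2])/d[2]
def tri(ls):
    A=np.zeros((3,3));b=np.zeros(3)
    for c,px in ls:
        o,d=ray(c,px); d=d/np.linalg.norm(d); P=np.eye(3)-np.outer(d,d); A+=P; b+=P@o
    x=np.linalg.solve(A,b)
    r=[np.linalg.norm((np.eye(3)-np.outer(d/np.linalg.norm(d),d/np.linalg.norm(d)))@(x-o)) for o,d in (ray(c,p) for c,p in ls)]
    return x,max(r)
def cloud(c,d):
    v,u=np.mgrid[:480,:640]; P=np.stack([(u-c['cx'])/c['fx']*d,(v-c['cy'])/c['fy']*d,d],-1)
    M=c['cam_to_world']; W=P@M[:3,:3].T+M[:3,3]; W[d==0]=np.nan; return W
E
python3 - <<'E'
from h import *
np.set_printoptions(precision=1,suppress=True)
ct,cs=env.calibration('top'),env.calibration('scene')
T={'round':((322.6,208.9),(319.7,271.7)),'slim':((376.1,294.8),(273.6,204.4)),'sq':((319.3,274.1),(330.5,222.5)),'obl':((452.5,232),(160.5,241.9)),'openpot':((442.5,301.2),(200.5,200.5)),'opentin':((390.1,232.3),(231.4,249.3)),
'wwide':((199,221),(488.7,288.5)),'wslim':((166,270.9),(523.1,252)),'wsq':((207.5,263.5),(472,252)),'wobl':((158.5,228),(546.9,287.3))}
for k,(a,b) in T.items(): print(k,*tri([(ct,a),(cs,b)]))
p,d=env.read_camera('top'); W=cloud(ct,d)
m=(W[...,2]>30).astype(np.uint8); 
n,l,st,ce=cv2.connectedComponentsWithStats(m)
for i in range(1,n):
    if st[i,4]<40: continue
    q=W[l==i]; zt=np.percentile(q[:,2],90); q=q[q[:,2]>zt-18]
    r=cv2.minAreaRect(q[:,:2].astype(np.float32)); print(ce[i],st[i,4],'ztop',zt,'rect',np.array(r[0]),np.array(r[1]),r[2])
q=W[(W[...,2]>18)&(W[...,2]<32)]; 
sel=(W[...,2]>16)&(W[...,2]<32); sel[:, :125]=0; sel[:,245:]=0; sel[:180]=0; sel[310:]=0
r=cv2.minAreaRect(W[sel][:,:2].astype(np.float32)); print('tray',r)
for px in [(199,221),(166,271),(208,262),(158,228),(180,210),(190,238)]: print(px,W[px[1],px[0]])
E
```

```text
round [617.5 -83.   33.7] 5.222639788794878
slim [ 417.4 -217.1   36. ] 1.5243806174505576
sq [463.4 -85.2  35.7] 1.2119186458431088
obl [ 571.1 -398.9   24.5] 0.5518212938318251
openpot [ 407.4 -380.4   22.4] 3.2690746809464915
opentin [ 568.1 -253.6   23.7] 2.9301414922636786
wwide [584.8 210.8  13. ] 0.4313288532793043
wslim [462.3 284.4  11.1] 1.0728067083413384
wsq [482.6 187.   12.9] 1.2189706923935386
wobl [565.5 308.1  14.3] 0.6516657237416842
[346.8 106.6] 2942 ztop 64.29453839687923 rect [ 867.4 -140.2] [ 44.8 338.1] 0.430728018283844
[195.2 117.8] 1657 ztop 72.54818255318041 rect [827.9 219.4] [240.4  32.6] 89.9608383178711
[433.2 169.8] 379 ztop 55.89256308088597 rect [ 716.7 -348.8] [44.9 46.5] 4.797582626342773
[320.9 207.8] 492 ztop 66.05947445336419 rect [618.5 -84.3] [54.9 56.2] 0.07662616670131683
[275.9 221.9] 343 ztop 55.913797981651896 rect [583.4  21.8] [44.9 44.7] 86.16165924072266
[452.2 231.3] 360 ztop 66.11364482120189 rect [ 570.8 -394.3] [61.8 28.1] 14.443878173828125
[391.4 230.2] 341 ztop 55.68056173774994 rect [ 570.6 -251.2] [44.5 44.5] 15.791208267211
[... 610 characters left out ...]
9.5 -619.6] [150.1 152.5] 1.596090316772461
[  9.  375.9] 729 ztop 336.7134658565573 rect [246.6 481. ] [74.  37.7] 4.171301364898682
[551. 439.] 8932 ztop 214.85942471503202 rect [ 122.1 -583. ] [ 51.5 309.9] 7.561517238616943
[ 10.7 462. ] 880 ztop 660.3721594555504 rect [191.7 305.9] [41.   4.9] 55.866432189941406
[282.  461.3] 2978 ztop 261.93343294324524 rect [ 88.5 -24.7] [ 59.5 140.8] 1.6953132152557373
tray ((538.847900390625, 253.03318786621094), (281.7799987792969, 266.70257568359375), 2.8388242721557617)
(199, 221) [nan nan nan]
(166, 271) [462.1 285.2  12.2]
(208, 262) [486.3 185.3   9.8]
(158, 228) [565.5 309.1  12.6]
(180, 210) [609.  254.3  26.1]
(190, 238) [542.5 228.8  20.1]
```

```bash
cat >> h.py <<'E'
from scipy.spatial.transform import Rotation as Ro
def plan(x,y,z,yaw):
    s=env.state(); R=Ro.from_euler('xyz',s['tcp_rot']); T=Ro.from_euler('xyz',[np.pi,0,yaw])
    d=R.inv().apply(np.array([x,y,z])-s['eef_pos']); rv=(R.inv()*T).as_rotvec(degrees=True)
    n=max(np.linalg.norm(d)/50,np.linalg.norm(rv)/8.59)
    print('to',np.round([x,y,z,yaw],2),'shift',np.round(d,1),'turn',np.round(rv,2),'rows',round(n,1),'t',round(s['t'],2),'F',np.round(s['ft_force'],1),'op',round(s['opening'],3),'pos',np.round(s['eef_pos'],1))
E
python3 - <<'E'
from h import *
plan(520,270,170,0.2)
plan(520,270,170,-1.2)
E
```

```text
to [5.2e+02 2.7e+02 1.7e+02 2.0e-01] shift [-151.3  344.8   44.6] turn [-0.   -0.   52.02] rows 7.6 t 1.3 F [-0.7  0.3  0.5] op 1.002 pos [279.  559.3 214.7]
to [520.  270.  170.   -1.2] shift [-151.3  344.8   44.6] turn [ -0.    -0.   132.24] rows 15.4 t 1.3 F [-0.7  0.3  0.5] op 1.002 pos [279.  559.3 214.7]
```

View pics/wrist0.png

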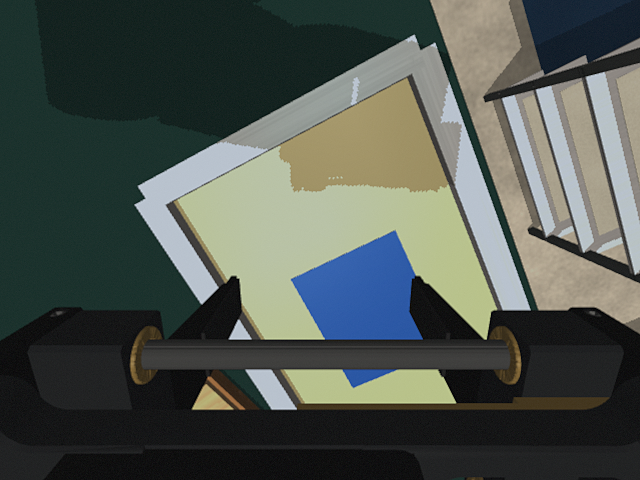

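Run:
```python
from h import *
plan(544,150,170,0.2)
```

```text
to [5.44e+02 1.50e+02 1.70e+02 2.00e-01] shift [-247.9  419.8   44.6] turn [-0.   -0.   52.02] rows 9.8 t 1.3 F [-0.7  0.3  0.5] op 1.002 pos [279.  559.3 214.7]
```

>>> arm_command(motion=[1, -248, 420, 45, 0, 0, 52, 1, -248, 420, 45, 0, 0, 52, 1, -248, 420, 45, 0, 0, 52, 1, -248, 420, 45, 0, 0, 52, 1, -248, 420, 45, 0, 0, 52, 1, -248, 420, 45, 0, 0, 52, 1, -248, 420, 45, 0, 0, 52, 1, -248, 420, 45, 0, 0, 52, 1, -248, 420, 45, 0, 0, 52, 1, -248, 420, 45, 0, 0, 52, 1, -248, 420, 45, 0, 0, 52, 1, -248, 420, 45, 0, 0, 52, 1, -248, 420, 45, 0, 0, 52])

```text
t: 2.6
eef_pos: [543.6, 150.6, 169.7]
tcp_rot: [-3.141, 0.0, 0.201]
ft_force: [-0.7, -0.1, -0.2]
opening: 1.0
```

```bash
cat >> h.py <<'E'
import pickle
def look(name):
    c=env.calibration('wrist'); p,d=env.read_camera('wrist'); cv2.imwrite(f"pics/{name}.png",p[:,:,::-1]); pickle.dump((c,p,d),open(f"pics/{name}.pkl",'wb')); return c,p,d
E
python3 - <<'E'
from h import *
plan(544,150,170,0.2)
look('w1')
for l in ["wide","slim","square","oblong"]:
    r=env.spot_point('wrist',"well_"+l+"_floor"); print(l,[(round(x['confidence'],2),[round(float(v),1) for v in x['location']]) for x in r[:4]])
plan(620,-180,170,0.2)
E
```

```text
to [5.44e+02 1.50e+02 1.70e+02 2.00e-01] shift [ 0.3  0.7 -0.3] turn [-0.01  0.    0.06] rows 0.0 t 2.6 F [-0.7 -0.1 -0.2] op 1.0 pos [543.6 150.6 169.7]
wide [(0.62, [379.1, 180.0])]
slim [(0.95, [270.4, 60.8])]
square [(0.93, [277.5, 182.3])]
oblong [(0.61, [379.0, 60.4])]
to [ 6.2e+02 -1.8e+02  1.7e+02  2.0e-01] shift [ 8.400e+00  3.393e+02 -2.000e-01] turn [-0.01 -0.02  0.1 ] rows 6.8 t 2.85 F [ 0.2 -0.5  0.4] op 0.999 pos [543.8 150.7 169.8]
```

View pics/w1.png

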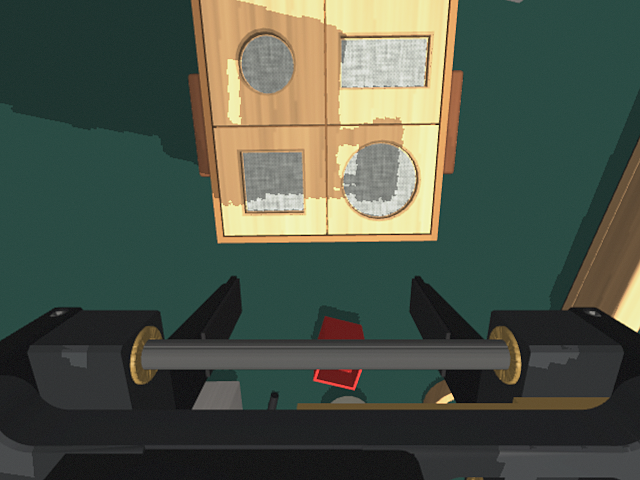

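Run:
```python
from h import *
np.set_printoptions(precision=1,suppress=True)
c,p,d=pickle.load(open('pics/w1.pkl','rb'))
W=cloud(c,d)
for k,px in {'slim':(267,62.5),'obl':(385,61),'sq':(272.5,181.5),'wide':(380,180)}.items():
    w=W[int(px[1])-8:int(px[1])+9,int(px[0])-8:int(px[0])+9].reshape(-1,3)
    print(k,at_z(c,px,24),'floor z',np.nanmedian(w[:,2]), tri([(c,px),(env.calibration('top'),{'slim':(166,271),'obl':(158.5,228),'sq':(207.5,263),'wide':(200,221)}[k])]))
for a in [(217,242),(438,240),(325,125),(327,232),(215,126),(438,124),(326,5)]: print(a,at_z(c,a,24 if a[1]<240 else 20))
big=cv2.resize(p[0:260,180:480],None,fx=2.6,fy=2.3); cv2.imwrite('pics/w1c.png',big[:,:,::-1])
# felt mask: low saturation & within tray
hsv=cv2.cvtColor(p,cv2.COLOR_RGB2HSV); 
m=((hsv[...,1]<45)&(hsv[...,2]>60)).astype(np.uint8); m[240:]=0;m[:,:200]=0;m[:,450:]=0
m=cv2.morphologyEx(m,cv2.MORPH_CLOSE,np.ones((5,5)))
n,l,st,ce=cv2.connectedComponentsWithStats(m)
for i in range(1,n):
    if st[i,4]>300:
        ys,xs=np.nonzero(l==i); pts=np.array([at_z(c,(x,y),14) for x,y in zip(xs,ys)])[:,:2].astype(np.float32)
        print(ce[i],st[i],'area mm',cv2.minAreaRect(pts))
```

```text
slim [466.  284.8  24. ] floor z 13.281883344897551 (array([462.1, 288. ,   3.1]), np.float64(0.4221112810058388))
obl [564.1 305.8  24. ] floor z 13.287233686877926 (array([566.6, 311.1,   1.5]), np.float64(0.09945635732870597))
sq [485.9 186.7  24. ] floor z 13.415727064849648 (array([484.1, 185.4,  13.6]), np.float64(0.45339996157123913))
wide [584.4 208.   24. ] floor z 13.397389985494044 (array([585.1, 207.3,  16.6]), np.float64(0.6163516704431774))
(217, 242) [440.  115.8  20. ]
(438, 240) [656.4 161.6  20. ]
(325, 125) [524.3 245.4  24. ]
(327, 232) [545.8 148.8  24. ]
(215, 126) [427.9 225.1  24. ]
(438, 124) [623.1 266.2  24. ]
(326, 5) [506.8 335.9  24. ]
[266.9  64.1] [ 242   36   51   57 2287] area mm ((464.24676513671875, 284.8603820800781), (44.04872512817383, 44.401878356933594), 9.759016036987305)
[383.1  62.6] [ 341   39   86   49 3984] area mm ((563.8992309570312, 306.17645263671875), (73.61754608154297, 37.573482513427734), 12.150407791137695)
[379.  179.5] [ 343  144   73   72 4080] area mm ((585.3967895507812, 206.54580688476562), (69.59251403808594, 67.79027557373047), 11.413308143615723)
[273.4 181.1] [ 243  153   61   58 3293] area mm ((485.8399353027344, 184.9193572998047), (55.59023666381836, 54.774784088134766), 11.702322006225586)
```

>>> arm_command(motion=[1, 8, 339, 0, 0, 0, 0, 1, 8, 339, 0, 0, 0, 0, 1, 8, 339, 0, 0, 0, 0, 1, 8, 339, 0, 0, 0, 0, 1, 8, 339, 0, 0, 0, 0, 1, 8, 339, 0, 0, 0, 0, 1, 8, 339, 0, 0, 0, 0, 1, 8, 339, 0, 0, 0, 0, 1, 8, 339, 0, 0, 0, 0])

```text
t: 3.75
eef_pos: [619.2, -181.0, 169.3]
tcp_rot: [-3.141, 0.0, 0.199]
ft_force: [-0.7, 0.6, -0.3]
opening: 1.005
```

Run:
```python
from h import *
plan(540,-240,170,0.2)
look('w2')
for l in ["round_pot","slim_bottle","square_tin","oblong_tin"]:
    r=env.spot_point('wrist',l+"_center"); print(l,[(round(x['confidence'],2),[round(float(v),1) for v in x['location']]) for x in r[:4]])
```

```text
to [ 5.4e+02 -2.4e+02  1.7e+02  2.0e-01] shift [-89.4  42.2  -0.7] turn [-0.03  0.02 -0.03] rows 2.0 t 3.75 F [-0.7  0.6 -0.3] op 1.005 pos [ 619.2 -181.   169.3]
round_pot [(0.57, [347.2, 128.8])]
slim_bottle [(0.96, [108.4, 235.2])]
square_tin [(0.96, [164.7, 91.9])]
oblong_tin [(0.7, [245.3, 403.6])]
```

View pics/w2.png

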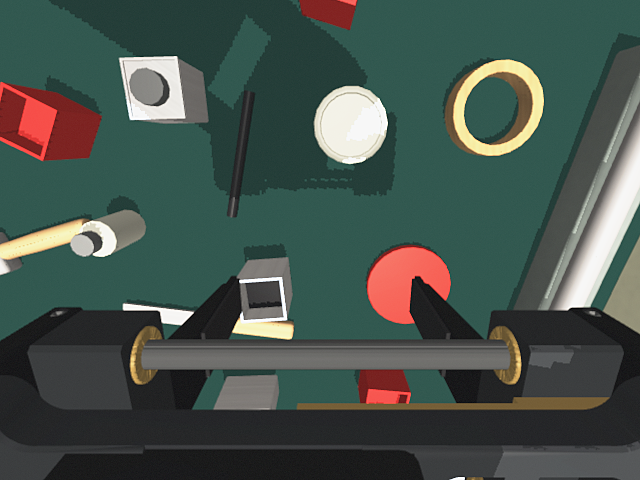

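View pics/w1c.png

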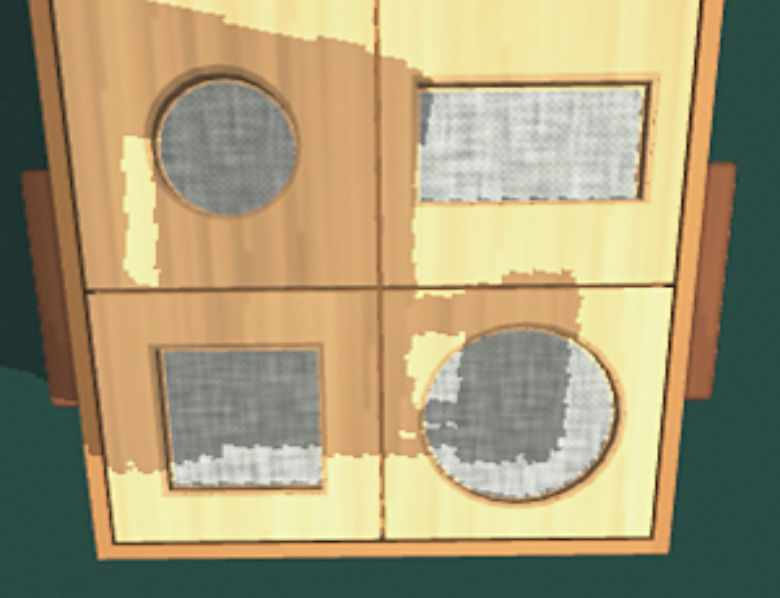

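```bash
cat >> h.py <<'E'
def comps(c,d,zmin=35):
    W=cloud(c,d); m=(W[...,2]>zmin)&(W[...,2]<85); m[300:]=0
    n,l,st,ce=cv2.connectedComponentsWithStats(m.astype(np.uint8))
    for i in range(1,n):
        if st[i,4]<150: continue
        q=W[l==i]; zt=np.percentile(q[:,2],97)
        print(np.round(ce[i]),st[i,4],'ztop',round(zt,1))
        for lo in (zt-5,zt-18):
            r=cv2.minAreaRect(q[q[:,2]>lo][:,:2].astype(np.float32)); print('   ',np.round(r[0],1),np.round(r[1],1),round(r[2],1))
E
python3 - <<'E'
from h import *
c,p,d=pickle.load(open('pics/w2.pkl','rb'))
comps(c,d)
for px,z in [((149.5,87),68),((351,121),64),((91,243),72)]: print(px,np.round(at_z(c,px,z),1))
# square tin shoulder corners
for px in [(120,57),(176,56),(188,120),(132,122)]: print(px,np.round(at_z(c,px,56),1))
plan(640,-470,170,0.2)
E
```

```text
[339.   5.] 390 ztop 55.2
    [5.973e+02 1.000e-01] [ 3.4 16.6] 86.8
    [589.3  -0.6] [33.5  5. ] 3.5
[158.  88.] 4183 ztop 67.8
    [464. -87.] [25.1 25.7] 58.1
    [463.7 -87.2] [45.4 44.4] 12.5
[602. 212.] 9071 ztop 61.3
    [ 859.  -119.2] [148.9  21.6] 89.3
    [ 858.2 -110. ] [180.4  23.1] 90.0
[ 33. 122.] 3013 ztop 55.7
    [ 362.  -132.9] [45.1 46.1] 74.0
    [ 361.9 -133. ] [45.1 46.3] 73.4
[351. 124.] 4404 ztop 63.6
    [620.3 -83.9] [57.7 56.6] 13.1
    [620.3 -83.9] [57.7 56.6] 13.1
[ 99. 237.] 1650 ztop 71.8
    [ 418.4 -221.5] [19.6 19.7] 82.3
    [ 420.4 -220.3] [24.1 30.1] 24.5
[264. 280.] 681 ztop 55.9
    [ 571.  -239.4] [41.4 24.6] 10.5
    [ 570. -244.] [44.  30.8] 15.3
(149.5, 87) [467.1 -87.6  68. ]
(351, 121) [619.7 -81.1  64. ]
(91, 243) [ 426.5 -218.3   72. ]
(120, 57) [438.1 -70.3  56. ]
(176, 56) [479.7 -61.3  56. ]
(188, 120) [ 492.3 -105.4   56. ]
(132, 122) [ 448.5 -115.7   56. ]
to [ 6.4e+02 -4.7e+02  1.7e+02  2.0e-01] shift [-3.820e+01  2.887e+02 -1.000e-01] turn [-0.   -0.01  0.12] rows 5.8 t 4.0 F [ 1.1 -0.4 -0.5] op 0.998 pos [ 619.5 -179.5  169.9]
```

Run:
```python
from h import *
plan(620,-84,120,0.207);plan(620,-84,18,0.207)
```

```text
to [ 6.2e+02 -8.4e+01  1.2e+02  2.1e-01] shift [ 19.6 -93.4  49.9] turn [-0.   -0.01 -0.28] rows 2.2 t 4.0 F [ 1.1 -0.4 -0.5] op 0.998 pos [ 619.5 -179.5  169.9]
to [ 6.2e+02 -8.4e+01  1.8e+01  2.1e-01] shift [ 19.6 -93.4 151.9] turn [-0.   -0.01 -0.28] rows 3.6 t 4.0 F [ 1.1 -0.4 -0.5] op 0.998 pos [ 619.5 -179.5  169.9]
```

>>> arm_command(motion=[1, 20, -93, 30, 0, 0, 0, 1, 20, -93, 50, 0, 0, 0, 1, 20, -93, 50, 0, 0, 0, 1, 20, -93, 50, 0, 0, 0, 1, 20, -93, 85, 0, 0, 0, 1, 20, -93, 120, 0, 0, 0, 1, 20, -93, 152, 0, 0, 0, 1, 20, -93, 152, 0, 0, 0, 1, 20, -93, 152, 0, 0, 0, 1, 20, -93, 152, 0, 0, 0, -1, 20, -93, 152, 0, 0, 0, -1, 20, -93, 152, 0, 0, 0, -1, 20, -93, 152, 0, 0, 0, -1, 20, -93, 152, 0, 0, 0, -1, 20, -93, 152, 0, 0, 0, -1, 20, -93, 152, 0, 0, 0])

```text
t: 5.6
eef_pos: [620.5, -85.6, 17.7]
tcp_rot: [-3.141, 0.0, 0.2]
ft_force: [-0.8, -0.0, 1.3]
opening: 0.605
```

Run:
```python
from h import *
plan(620,-84,125,0.207);plan(584.5,208,125,0.207);plan(584.5,208,34,0.207);
```

```text
to [ 6.20e+02 -8.40e+01  1.25e+02  2.10e-01] shift [  -0.2   -1.7 -107.3] turn [-0.01  0.   -0.37] rows 2.1 t 5.6 F [-0.8 -0.   1.3] op 0.605 pos [620.5 -85.6  17.7]
to [5.845e+02 2.080e+02 1.250e+02 2.100e-01] shift [  23.2 -294.9 -107.3] turn [-0.01  0.   -0.37] rows 6.3 t 5.6 F [-0.8 -0.   1.3] op 0.605 pos [620.5 -85.6  17.7]
to [5.845e+02 2.080e+02 3.400e+01 2.100e-01] shift [  23.2 -294.9  -16.3] turn [-0.01  0.   -0.37] rows 5.9 t 5.6 F [-0.8 -0.   1.3] op 0.605 pos [620.5 -85.6  17.7]
```

>>> arm_command(motion=[-1, 0, 0, -50, 0, 0, 0, -1, 0, 0, -100, 0, 0, 0, -1, 6, -45, -107, 0, 0, 0, -1, 10, -90, -107, 0, 0, 0, -1, 15, -140, -107, 0, 0, 0, -1, 19, -190, -107, 0, 0, 0, -1, 21, -240, -107, 0, 0, 0, -1, 23, -275, -107, 0, 0, 0, -1, 23, -293, -107, 0, 0, 0, -1, 23, -293, -107, 0, 0, 0, -1, 23, -293, -107, 0, 0, 0, -1, 23, -293, -107, 0, 0, 0, -1, 23, -293, -107, 0, 0, 0])

```text
t: 6.9
eef_pos: [585.1, 204.8, 124.6]
tcp_rot: [3.142, 0.0, 0.199]
ft_force: [0.3, 0.0, -1.6]
opening: 0.603
```

Run:
```python
from h import *
plan(584.8,206.4,33,0.207);look('w3'); p,d=env.read_camera('scene'); cv2.imwrite('pics/s3.png',p[:,:,::-1])
```

```text
to [5.848e+02 2.064e+02 3.300e+01 2.100e-01] shift [ 0.  -1.6 91.6] turn [ 0.    0.01 -0.47] rows 1.8 t 6.9 F [ 0.3  0.  -1.6] op 0.603 pos [585.1 204.8 124.6]
```

View pics/s3.png

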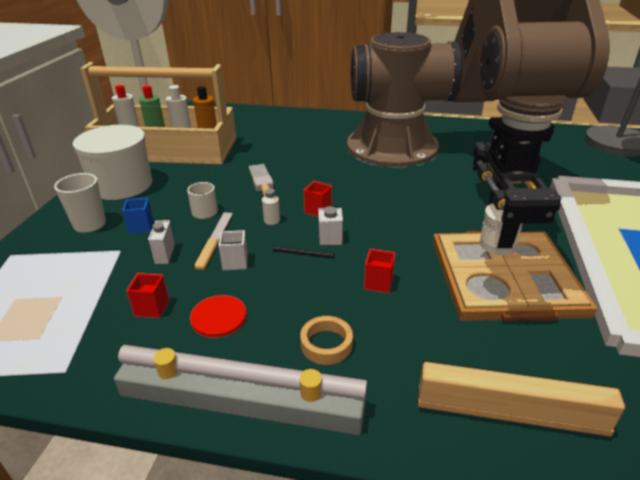

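>>> arm_command(motion=[-1, 0, -1.6, 40, 0, 0, 0, -1, 0, -1.6, 70, 0, 0, 0, -1, 0, -1.6, 85, 0, 0, 0, -1, 0, -1.6, 92, 0, 0, 0, -1, 0, -1.6, 92, 0, 0, 0, -1, 0, -1.6, 92, 0, 0, 0, 0.6, 0, -1.6, 92, 0, 0, 0, 0.6, 0, -1.6, 92, 0, 0, 0, 0.6, 0, -1.6, 92, 0, 0, 0, 0.6, 0, -1.6, 92, 0, 0, 0, 0.6, 0, -1.6, 50, 0, 0, 0, 0.6, 0, -1.6, 0, 0, 0, 0, 0.6, 0, 30, -30, 0, 0, 0, 0.6, 0, 80, -30, 0, 0, 0, 0.6, 0, 80, -30, 0, 0, 0, 0.6, 0, 80, -30, 0, 0, 0])

```text
t: 8.6
eef_pos: [600.7, 126.9, 154.8]
tcp_rot: [-3.141, -0.0, 0.198]
ft_force: [0.6, 0.3, 0.0]
opening: 0.798
```

Run:
```python
from h import *
plan(463.5,-87,120,0.218);c,p,d=look('w4'); comps(c,d,20)
p,d=env.read_camera('scene'); cv2.imwrite('pics/s4.png',p[180:340,400:640,::-1])
plan(463.5,-87,18,0.218)
```

```text
to [ 4.635e+02 -8.700e+01  1.200e+02  2.200e-01] shift [-176.7  182.6   34.7] turn [-0.01 -0.01 -1.12] rows 5.1 t 8.6 F [0.6 0.3 0. ] op 0.798 pos [600.7 126.9 154.8]
[197.  45.] 7824 ztop 24.4
    [468.1 263.7] [102.4  57. ] 11.8
    [468.1 263.7] [102.4  57. ] 11.8
[324.  50.] 6241 ztop 24.3
    [568.9 284.6] [100.4  55.7] 11.9
    [568.9 284.6] [100.4  55.7] 11.9
[600. 205.] 13642 ztop 69.8
    [829.4 186.8] [129.8  31.4] 89.8
    [829.1 195.8] [ 31.5 160.9] 0.1
[326. 138.] 13472 ztop 77.2
    [585.1 209.6] [57.2 57.3] 61.1
    [585.1 209.6] [57.2 57.3] 61.1
[208. 139.] 9362 ztop 24.3
    [484.6 185.4] [102.8 100.2] 12.2
    [484.6 185.4] [102.8 100.2] 12.2
to [ 4.635e+02 -8.700e+01  1.800e+01  2.200e-01] shift [-176.9  183.7  136.4] turn [-0.02  0.03 -1.  ] rows 5.8 t 8.7 F [ 0.1 -0.  -0.5] op 0.799 pos [600.4 128.3 154.3]
```

View pics/w4.png

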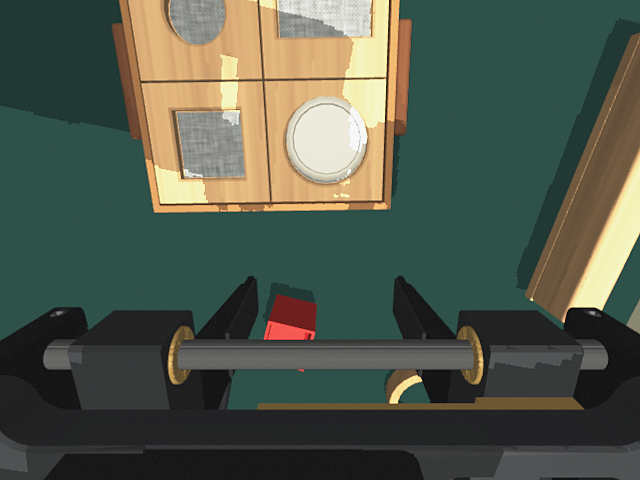

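>>> arm_command(motion=[0.6, -45, 45, 10, 0, 0, -0.5, 0.6, -90, 90, 20, 0, 0, -1, 0.6, -135, 135, 30, 0, 0, -1, 0.6, -177, 184, 34, 0, 0, -1, 0.6, -177, 184, 34, 0, 0, -1, 0.6, -177, 184, 34, 0, 0, -1, 0.6, -177, 184, 34, 0, 0, -1, 0.6, -177, 184, 34, 0, 0, -1, 0.6, -177, 184, 70, 0, 0, -1, 0.6, -177, 184, 105, 0, 0, -1, 0.6, -177, 184, 136, 0, 0, -1, 0.6, -177, 184, 136, 0, 0, -1, 0.6, -177, 184, 136, 0, 0, -1, 0.6, -177, 184, 136, 0, 0, -1, -1, -177, 184, 136, 0, 0, -1, -1, -177, 184, 136, 0, 0, -1, -1, -177, 184, 136, 0, 0, -1, -1, -177, 184, 136, 0, 0, -1, -1, -177, 184, 136, 0, 0, -1, -1, -177, 184, 136, 0, 0, -1])

```text
t: 10.7
eef_pos: [463.9, -87.9, 18.8]
tcp_rot: [3.142, -0.0, 0.218]
ft_force: [-1.1, 0.1, 5.6]
opening: 0.461
```

Run:
```python
from h import *
plan(463.5,-87,125,0.208);plan(485.5,186,125,0.208);plan(485.5,186,33,0.208)
```

```text
to [ 4.635e+02 -8.700e+01  1.250e+02  2.100e-01] shift [  -0.2   -1.  -106.2] turn [ 0.   -0.02  0.56] rows 2.1 t 10.7 F [-1.1  0.1  5.6] op 0.461 pos [463.9 -87.9  18.8]
to [4.855e+02 1.860e+02 1.250e+02 2.100e-01] shift [  80.3 -262.8 -106.2] turn [ 0.   -0.02  0.56] rows 5.9 t 10.7 F [-1.1  0.1  5.6] op 0.461 pos [463.9 -87.9  18.8]
to [4.855e+02 1.860e+02 3.300e+01 2.100e-01] shift [  80.3 -262.8  -14.2] turn [ 0.   -0.02  0.56] rows 5.5 t 10.7 F [-1.1  0.1  5.6] op 0.461 pos [463.9 -87.9  18.8]
```

>>> arm_command(motion=[-1, 0, 0, -50, 0, 0, 0, -1, 0, 0, -100, 0, 0, 0, -1, 12, -40, -106, 0, 0, 0.5, -1, 26, -86, -106, 0, 0, 0.5, -1, 40, -132, -106, 0, 0, 0.5, -1, 54, -178, -106, 0, 0, 0.5, -1, 68, -222, -106, 0, 0, 0.5, -1, 76, -250, -106, 0, 0, 0.5, -1, 80, -262, -106, 0, 0, 0.5, -1, 80, -262, -106, 0, 0, 0.5, -1, 80, -262, -106, 0, 0, 0.5, -1, 80, -262, -106, 0, 0, 0.5])

```text
t: 11.9
eef_pos: [485.3, 184.0, 124.6]
tcp_rot: [3.142, 0.0, 0.208]
ft_force: [0.1, -0.1, -1.2]
opening: 0.461
```

Run:
```python
from h import *
plan(485.5,185.2,33,0.208)
p,d=env.read_camera('scene'); cv2.imwrite('pics/s5.png',p[:,:,::-1])
```

```text
to [4.855e+02 1.852e+02 3.300e+01 2.100e-01] shift [ 0.5 -1.2 91.6] turn [ 0.    0.03 -0.01] rows 1.8 t 11.9 F [ 0.1 -0.1 -1.2] op 0.461 pos [485.3 184.  124.6]
```

View pics/s5.png

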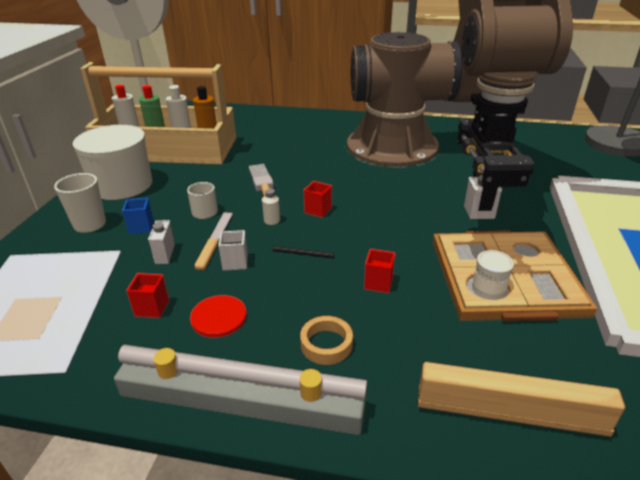

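>>> arm_command(motion=[-1, 0, -1, 40, 0, 0, 0, -1, 0, -1, 70, 0, 0, 0, -1, 0, -1, 85, 0, 0, 0, -1, 0, -1, 92, 0, 0, 0, -1, 0, -1, 92, 0, 0, 0, -1, 0, -1, 92, 0, 0, 0, 0.35, 0, -1, 92, 0, 0, 0, 0.35, 0, -1, 92, 0, 0, 0, 0.35, 0, -1, 92, 0, 0, 0, 0.35, 0, -1, 92, 0, 0, 0, 0.35, 0, -1, 50, 0, 0, 0, 0.35, 0, -1, 0, 0, 0, 0, 0.35, 0, 30, -30, 0, 0, 0, 0.35, 0, 80, -30, 0, 0, 0, 0.35, 0, 80, -30, 0, 0, 0, 0.35, 0, 80, -30, 0, 0, 0])

```text
t: 13.55
eef_pos: [502.0, 106.2, 154.7]
tcp_rot: [-3.141, -0.0, 0.207]
ft_force: [-0.8, 1.4, -0.6]
opening: 0.678
```

Run:
```python
from h import *
c,p,d=look('w6'); comps(c,d,32)
plan(418,-221.5,130,-1.364)
plan(418,-221.5,18,-1.364)
```

```text
[463. 138.] 6193 ztop 77.6
    [585.  209.1] [57.8 57.3] 29.5
    [585.  209.1] [57.8 57.3] 29.5
[326. 142.] 3783 ztop 81.9
    [485.9 186.2] [25.4 24.9] 10.7
    [485.8 186.2] [44.2 43.6] 11.8
to [ 418.   -221.5   130.     -1.36] shift [-149.8  304.1   24.5] turn [0.000e+00 3.000e-02 9.008e+01] rows 10.5 t 13.6 F [0.8 1.2 0.3] op 0.674 pos [501.7 107.  154.5]
to [ 418.   -221.5    18.     -1.36] shift [-149.8  304.1  136.5] turn [0.000e+00 3.000e-02 9.008e+01] rows 10.5 t 13.6 F [0.8 1.2 0.3] op 0.674 pos [501.7 107.  154.5]
```

View pics/w6.png

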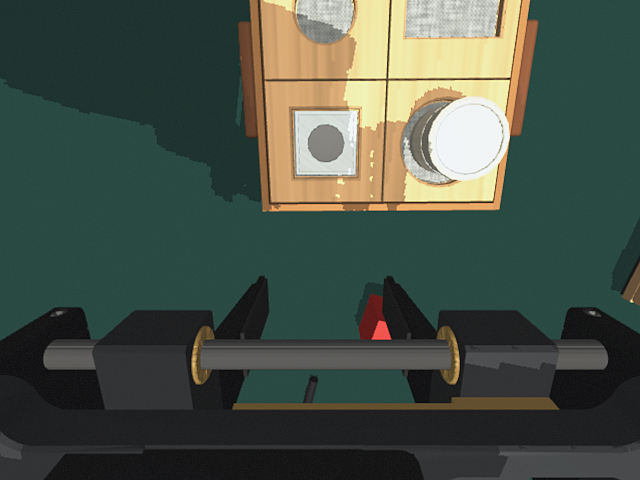

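Run:
```python
from h import *
c,p,d=pickle.load(open('pics/w2.pkl','rb')); ct=env.calibration('top')
print(at_z(ct,(379,311),10),at_z(ct,(392,340),10),at_z(c,(40,238),10), at_z(ct,(414,220),8),at_z(ct,(418,295),8))
```

```text
[ 379.00896363 -228.55633318   10.        ] [ 311.21261093 -260.54417635   10.        ] [ 333.98895019 -250.46222263   10.        ] [ 599.83620504 -309.92988138    8.        ] [ 419.30609688 -321.51112301    8.        ]
```

>>> arm_command(motion=[0.35, -150, 304, 24, 0, 0, 90, 0.35, -150, 304, 24, 0, 0, 90, 0.35, -150, 304, 24, 0, 0, 90, 0.35, -150, 304, 24, 0, 0, 90, 0.35, -150, 304, 24, 0, 0, 90, 0.35, -150, 304, 24, 0, 0, 90, 0.35, -150, 304, 24, 0, 0, 90, 0.35, -150, 304, 24, 0, 0, 90, 0.35, -150, 304, 24, 0, 0, 90, 0.35, -150, 304, 24, 0, 0, 90, 0.35, -150, 304, 24, 0, 0, 90, 0.35, -150, 304, 24, 0, 0, 90, 0.35, -150, 304, 24, 0, 0, 90, 0.35, -150, 304, 24, 0, 0, 90, 0.35, -150, 304, 24, 0, 0, 90])

```text
t: 15.1
eef_pos: [418.4, -221.3, 130.5]
tcp_rot: [3.142, 0.0, -1.36]
ft_force: [-0.4, -0.5, 0.7]
opening: 0.676
```

Run:
```python
from h import *
look('w7'); plan(418,-221.5,18,-1.364)
```

```text
to [ 418.   -221.5    18.     -1.36] shift [1.000e-01 4.000e-01 1.126e+02] turn [0.   0.01 0.2 ] rows 2.3 t 15.15 F [ 0.4  0.1 -0.8] op 0.674 pos [ 418.4 -221.4  130.6]
```

View pics/w7.png

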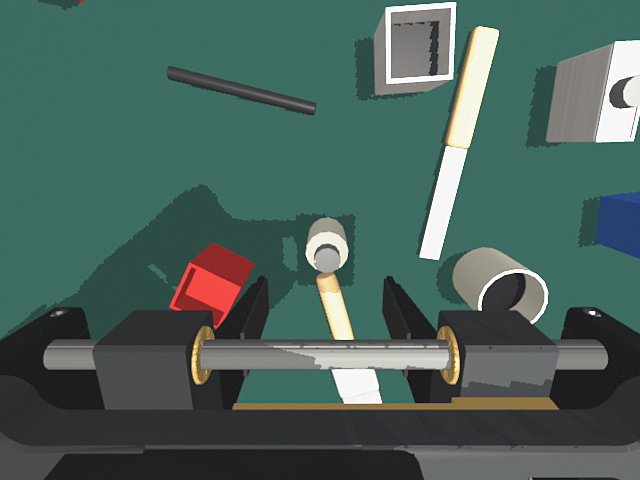

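>>> arm_command(motion=[0.35, 0, 0, 40, 0, 0, 0, 0.35, 0, 0, 80, 0, 0, 0, 0.35, 0, 0, 105, 0, 0, 0, 0.35, 0, 0, 112, 0, 0, 0, 0.35, 0, 0, 112, 0, 0, 0, 0.35, 0, 0, 112, 0, 0, 0, -1, 0, 0, 112, 0, 0, 0, -1, 0, 0, 112, 0, 0, 0, -1, 0, 0, 112, 0, 0, 0, -1, 0, 0, 112, 0, 0, 0, -1, 0, 0, 112, 0, 0, 0, -1, 0, 0, 112, 0, 0, 0])

```text
t: 16.35
eef_pos: [418.5, -221.7, 18.9]
tcp_rot: [-3.141, -0.0, -1.362]
ft_force: [-0.2, 0.2, 6.1]
opening: 0.35
```

Run:
```python
from h import *
plan(465,285,140,-1.364); plan(465,285,33,-1.364)
```

```text
to [465.   285.   140.    -1.36] shift [-485.9 -150.8 -121.2] turn [-0.02 -0.02  0.14] rows 10.5 t 16.35 F [-0.2  0.2  6.1] op 0.35 pos [ 418.5 -221.7   18.9]
to [465.   285.    33.    -1.36] shift [-486.  -150.7  -14.2] turn [-0.02 -0.02  0.14] rows 10.2 t 16.35 F [-0.2  0.2  6.1] op 0.35 pos [ 418.5 -221.7   18.9]
```

>>> arm_command(motion=[-1, 0, 0, -40, 0, 0, 0, -1, 0, 0, -80, 0, 0, 0, -1, 0, 0, -121, 0, 0, 0, -1, -30, -10, -121, 0, 0, 0, -1, -72, -23, -121, 0, 0, 0, -1, -116, -37, -121, 0, 0, 0, -1, -162, -51, -121, 0, 0, 0, -1, -208, -65, -121, 0, 0, 0, -1, -254, -79, -121, 0, 0, 0, -1, -300, -93, -121, 0, 0, 0, -1, -346, -107, -121, 0, 0, 0, -1, -390, -121, -121, 0, 0, 0, -1, -430, -133, -121, 0, 0, 0, -1, -465, -144, -121, 0, 0, 0, -1, -486, -151, -121, 0, 0, 0, -1, -486, -151, -121, 0, 0, 0, -1, -486, -151, -121, 0, 0, 0, -1, -486, -151, -121, 0, 0, 0])

```text
t: 18.15
eef_pos: [464.9, 284.3, 139.5]
tcp_rot: [3.141, -0.0, -1.362]
ft_force: [0.0, -0.5, -1.4]
opening: 0.348
```

Run:
```python
from h import *
plan(465,285,33,-1.364)
p,d=env.read_camera('scene'); cv2.imwrite('pics/s8.png',p[:,:,::-1]); look('w8')
```

```text
to [465.   285.    33.    -1.36] shift [ -0.6  -0.3 106.5] turn [ 0.04 -0.01  0.1 ] rows 2.1 t 18.15 F [ 0.  -0.5 -1.4] op 0.348 pos [464.9 284.3 139.5]
```

View pics/s8.png

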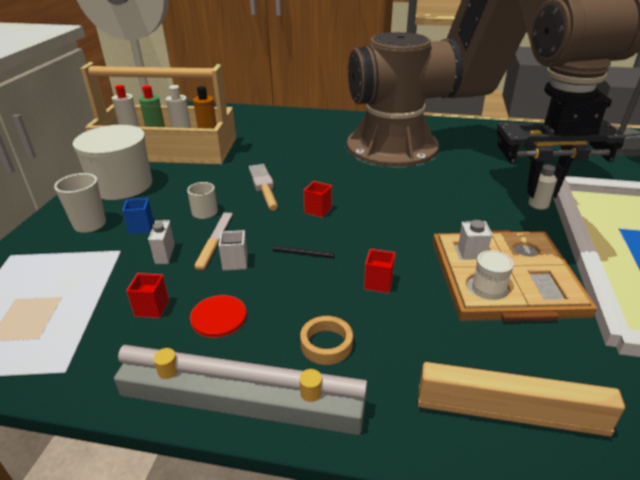

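>>> arm_command(motion=[-1, 0, 0, 40, 0, 0, 0, -1, 0, 0, 75, 0, 0, 0, -1, 0, 0, 98, 0, 0, 0, -1, 0, 0, 106, 0, 0, 0, -1, 0, 0, 106, 0, 0, 0, -1, 0, 0, 106, 0, 0, 0, 0.2, 0, 0, 106, 0, 0, 0, 0.2, 0, 0, 106, 0, 0, 0, 0.2, 0, 0, 106, 0, 0, 0, 0.2, 0, 0, 106, 0, 0, 0, 0.2, 0, 0, 60, 0, 0, 0, 0.2, 0, 0, 12, 0, 0, 0, 0.2, 0, 30, -20, 0, 0, 0, 0.2, 0, 80, -20, 0, 0, 0, 0.2, 0, 80, -20, 0, 0, 0, 0.2, 0, 80, -20, 0, 0, 0])

```text
t: 19.85
eef_pos: [386.6, 268.7, 160.2]
tcp_rot: [-3.14, 0.0, -1.361]
ft_force: [-0.1, -0.3, 0.0]
opening: 0.6
```

Run:
```python
from h import *
c,p,d=look('w9'); comps(c,d,32)
plan(490,-411,170,-1.32)
```

```text
[461.  19.] 3483 ztop 77.7
    [566.1 204.9] [19.3 54. ] 11.3
    [566.8 206.3] [21.5 55. ] 7.1
[455. 145.] 4339 ztop 81.8
    [485.6 186.1] [25.2 25.6] 22.3
    [485.7 185.8] [43.3 44.9] 11.9
[326. 145.] 1229 ztop 84.9
    [464.7 284.3] [19.1 19.2] 11.5
    [464.9 284.6] [29.9 29.9] 54.9
to [ 490.   -411.    170.     -1.32] shift [686.4  41.2 -10.3] turn [-0.07  0.02 -2.36] rows 13.8 t 19.9 F [0.4 1.  0.2] op 0.597 pos [387.5 268.9 159.9]
```

View pics/w9.png

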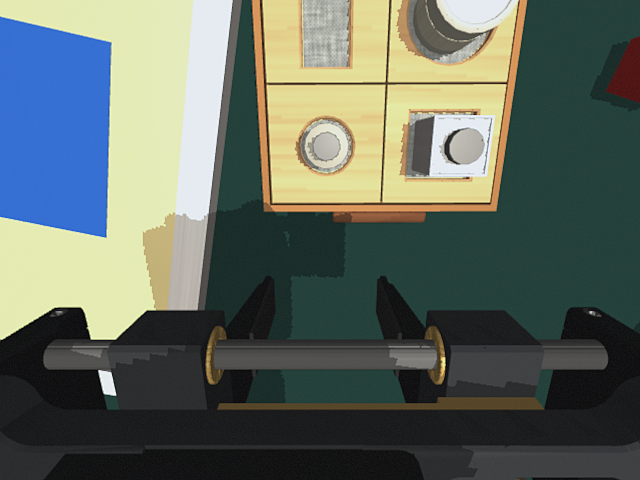

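>>> arm_command(motion=[0.3, 686, 41, -10, 0, 0, -2.4, 0.3, 686, 41, -10, 0, 0, -2.4, 0.3, 686, 41, -10, 0, 0, -2.4, 0.3, 686, 41, -10, 0, 0, -2.4, 0.3, 686, 41, -10, 0, 0, -2.4, 0.3, 686, 41, -10, 0, 0, -2.4, 0.3, 686, 41, -10, 0, 0, -2.4, 0.3, 686, 41, -10, 0, 0, -2.4, 0.3, 686, 41, -10, 0, 0, -2.4, 0.3, 686, 41, -10, 0, 0, -2.4, 0.3, 686, 41, -10, 0, 0, -2.4, 0.3, 686, 41, -10, 0, 0, -2.4, 0.3, 686, 41, -10, 0, 0, -2.4, 0.3, 686, 41, -10, 0, 0, -2.4, 0.3, 686, 41, -10, 0, 0, -2.4, 0.3, 686, 41, -10, 0, 0, -2.4, 0.3, 686, 41, -10, 0, 0, -2.4, 0.3, 686, 41, -10, 0, 0, -2.4, 0.3, 686, 41, -10, 0, 0, -2.4])

```text
t: 21.8
eef_pos: [489.5, -410.2, 169.9]
tcp_rot: [-3.141, -0.0, -1.319]
ft_force: [-0.3, 0.7, -0.4]
opening: 0.649
```

Run:
```python
from h import *
c,p,d=look('w10'); comps(c,d,35)
plan(570.5,-394,130,-1.32)
plan(570.5,-394,18,-1.32)
```

```text
[159.  91.] 2249 ztop 55.8
    [ 572.5 -251.7] [44.5 45.6] 15.7
    [ 572.4 -251.8] [44.5 45.9] 15.1
[332. 138.] 2580 ztop 67.6
    [ 572.4 -394.5] [18.7 18.9] 14.0
    [ 572.4 -394.6] [61.6 25.9] 13.9
[407. 253.] 1427 ztop 55.9
    [ 491.9 -485.7] [44.9 44.5] 18.3
    [ 492.  -485.7] [45.  44.5] 18.2
[508. 261.] 2088 ztop 83.7
    [ 514.6 -573.8] [18.4 64.4] 60.8
    [ 512.5 -575.1] [22.8 67.3] 64.0
[563. 281.] 2060 ztop 83.4
    [ 517.7 -626. ] [42.5  8.2] 35.5
    [ 514.3 -626.2] [47.2 12.2] 26.3
[ 26. 278.] 1081 ztop 55.2
    [ 380.5 -145.7] [40.1 15. ] 50.9
    [ 371.3 -137.8] [44.4 29.7] 79.0
[285. 284.] 424 ztop 57.5
    [ 434.3 -386.6] [32.8  6.2] 69.1
    [ 432.8 -386.4] [40.8  9.8] 67.1
to [ 570.5  -394.    130.     -1.32] shift [  4.4 -82.6  40. ] turn [-0.01 -0.01  0.07] rows 1.8 t 21.85 F [ 0.2 -0.1  0.9] op 0.65 pos [ 489.4 -410.3  169.9]
to [ 570.5  -394.     18.     -1.32] shift [  4.4 -82.5 152. ] turn [-0.01 -0.01  0.07] rows 3.5 t 21.85 F [ 0.2 -0.1  0.9] op 0.65 pos [ 489.4 -410.3  169.9]
```

View pics/w10.png

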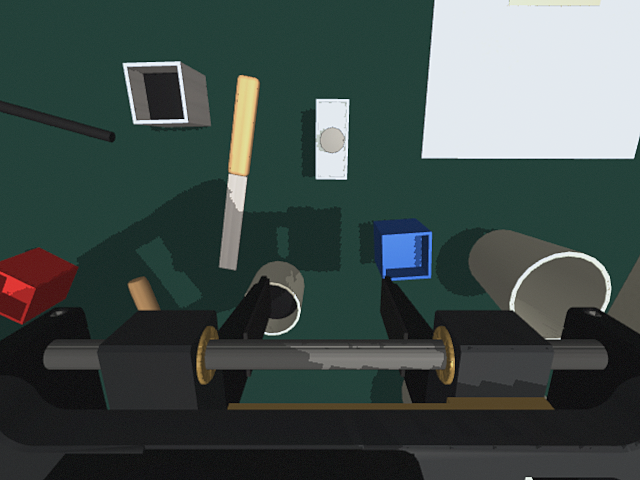

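>>> arm_command(motion=[0.3, 5, -45, 20, 0, 0, 0.4, 0.3, 5, -84, 40, 0, 0, 0.4, 0.3, 5, -84, 40, 0, 0, 0.4, 0.3, 5, -84, 40, 0, 0, 0.4, 0.3, 5, -84, 80, 0, 0, 0.4, 0.3, 5, -84, 120, 0, 0, 0.4, 0.3, 5, -84, 145, 0, 0, 0.4, 0.3, 5, -84, 152, 0, 0, 0.4, 0.3, 5, -84, 152, 0, 0, 0.4, 0.3, 5, -84, 152, 0, 0, 0.4, -1, 5, -84, 152, 0, 0, 0.4, -1, 5, -84, 152, 0, 0, 0.4, -1, 5, -84, 152, 0, 0, 0.4, -1, 5, -84, 152, 0, 0, 0.4, -1, 5, -84, 152, 0, 0, 0.4, -1, 5, -84, 152, 0, 0, 0.4, -1, 5, -84, 152, 0, 0, 0.4])

```text
t: 23.55
eef_pos: [571.9, -394.9, 17.7]
tcp_rot: [-3.141, 0.0, -1.327]
ft_force: [-1.2, 1.7, 2.3]
opening: 0.274
```

Run:
```python
from h import *
plan(564,305.6,140,-1.364); plan(564,305.6,33,-1.364)
```

```text
to [564.   305.6  140.    -1.36] shift [-681.6 -161.7 -122.2] turn [-0.01  0.    2.14] rows 14.2 t 23.55 F [-1.2  1.7  2.3] op 0.274 pos [ 571.9 -394.9   17.7]
to [564.   305.6   33.    -1.36] shift [-681.6 -161.7  -15.2] turn [-0.01  0.    2.14] rows 14.0 t 23.55 F [-1.2  1.7  2.3] op 0.274 pos [ 571.9 -394.9   17.7]
```

>>> arm_command(motion=[-1, 0, 0, -40, 0, 0, 0, -1, 0, 0, -80, 0, 0, 0, -1, 0, 0, -122, 0, 0, 0, -1, -30, -7, -122, 0, 0, 0, -1, -70, -17, -122, 0, 0, 0, -1, -116, -28, -122, 0, 0, 1, -1, -163, -39, -122, 0, 0, 2, -1, -210, -50, -122, 0, 0, 2.1, -1, -257, -61, -122, 0, 0, 2.1, -1, -304, -72, -122, 0, 0, 2.1, -1, -351, -83, -122, 0, 0, 2.1, -1, -398, -94, -122, 0, 0, 2.1, -1, -445, -106, -122, 0, 0, 2.1, -1, -492, -117, -122, 0, 0, 2.1, -1, -539, -128, -122, 0, 0, 2.1, -1, -582, -138, -122, 0, 0, 2.1, -1, -620, -147, -122, 0, 0, 2.1, -1, -655, -155, -122, 0, 0, 2.1, -1, -682, -162, -122, 0, 0, 2.1, -1, -682, -162, -122, 0, 0, 2.1])

```text
t: 25.55
eef_pos: [563.6, 309.0, 139.2]
tcp_rot: [-3.142, 0.0, -1.36]
ft_force: [-0.9, -0.7, -1.2]
opening: 0.27
```

Run:
```python
from h import *
look('w11');plan(564,305.6,33,-1.364)
p,d=env.read_camera('scene'); cv2.imwrite('pics/s11.png',p[:,:,::-1])
plan(564,305.6,33,-1.364)
```

```text
to [564.   305.6   33.    -1.36] shift [ 1.700e+00 -1.000e-01  1.061e+02] turn [ 0.03 -0.01  0.18] rows 2.1 t 25.6 F [ 2.  -0.4 -1. ] op 0.273 pos [563.6 307.3 139.1]
to [564.   305.6   33.    -1.36] shift [  0.5  -0.2 106.2] turn [ 0.04 -0.02  0.1 ] rows 2.1 t 25.65 F [-0.6 -0.4 -1.9] op 0.274 pos [563.8 306.1 139.2]
```

View pics/s11.png

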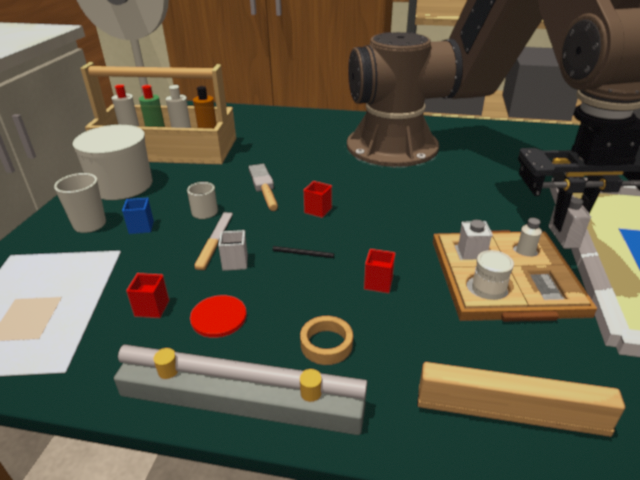

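View pics/w11.png

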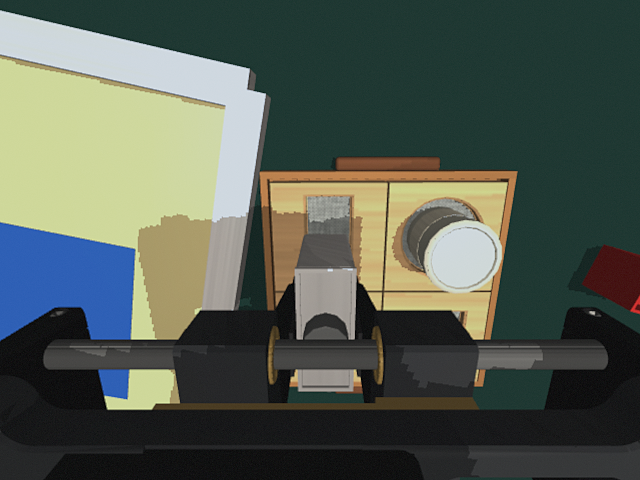

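>>> arm_command(motion=[-1, 0, 0, 40, 0, 0, 0, -1, 0, 0, 75, 0, 0, 0, -1, 0, 0, 98, 0, 0, 0, -1, 0, 0, 106, 0, 0, 0, -1, 0, 0, 106, 0, 0, 0, -1, 0, 0, 106, 0, 0, 0, 0, 0, 0, 106, 0, 0, 0, 0, 0, 0, 106, 0, 0, 0, 0, 0, 0, 106, 0, 0, 0, 0, 0, 0, 106, 0, 0, 0, 0, 0, 0, 60, 0, 0, 0, 0, 0, 0, 12, 0, 0, 0, 0, 0, 30, -20, 0, 0, 0, 0, 0, 80, -20, 0, 0, 0, 0, 0, 120, -20, 0, 0, 0, 0, 0, 120, -20, 0, 0, 0, 0, 0, 120, -20, 0, 0, 0])

```text
t: 27.35
eef_pos: [446.8, 281.5, 160.4]
tcp_rot: [-3.14, 0.0, -1.363]
ft_force: [-0.3, 0.1, 0.7]
opening: 0.5
```

Run:
```python
from h import *
c,p,d=look('w12'); comps(c,d,32)
p,d=env.read_camera('top'); cv2.imwrite('pics/t12.png',p[:,:,::-1])
W=cloud(env.calibration('top'),d)
m=((W[...,2]>35)&(W[...,2]<90)).astype(np.uint8); n,l,st,ce=cv2.connectedComponentsWithStats(m)
for i in range(1,n):
    if 40<st[i,4]<700: q=W[l==i]; print(np.round(ce[i]),np.round(np.percentile(q[:,2],90),1),cv2.minAreaRect(q[:,:2].astype(np.float32)))
```

```text
[327.  84.] 3484 ztop 81.7
    [565.3 305.3] [19.3 19.2] 58.3
    [565.6 305.3] [61.7 26.1] 11.8
[461.  86.] 6761 ztop 77.7
    [585.  209.1] [57.3 57.7] 21.5
    [584.9 209.1] [57.4 57.9] 44.6
[632. 151.] 481 ztop 49.0
    [569.   44.3] [14.1  6.4] 25.2
    [575.5  41.9] [38.7 18. ] 28.2
[446. 221.] 3884 ztop 81.9
    [485.8 186.3] [25.2 25. ] 43.9
    [485.8 185.8] [44.2 44.7] 11.9
[326. 219.] 1241 ztop 84.9
    [465.1 284.7] [19.3 19.3] 81.0
    [465.3 284.4] [30. 30.] 11.6
[434. 169.] 57.1 ((716.3826904296875, -348.35626220703125), (45.17290115356445, 44.926849365234375), 5.200137138366699)
[195. 219.] 79.7 ((582.9072875976562, 208.89744567871094), (56.14521789550781, 57.555091857910156), 0.6865784525871277)
[155. 227.] 79.6 ((563.8788452148438, 304.7066650390625), (62.99775314331055, 28.285476684570312), 11.461526870727539)
[275. 222.] 57.6 ((583.7152099609375, 21.60390281677246), (44.278079986572266, 44.67251205444336), 86.2806625366211)
[391. 229.] 57.3 ((570.6077270507812, -251.09112548828125), (44.730690002441406, 44.93558120727539), 17.551677703857422)
[530. 265.] 84.7 ((49
[... 1071 characters left out ...]
 ((100.20777893066406, -554.6066284179688), (18.096546173095703, 47.456390380859375), 40.227333068847656)
[270. 449.] 81.8 ((61.2496337890625, 32.56153106689453), (70.39962005615234, 179.1281280517578), 22.822866439819336)
[494. 439.] 84.5 ((101.38980865478516, -491.0975341796875), (8.52903938293457, 33.034332275390625), 11.10488224029541)
[622. 461.] 89.3 ((69.45568084716797, -758.3353271484375), (31.104734420776367, 37.332122802734375), 4.741799831390381)
[578. 464.] 88.9 ((50.67056655883789, -665.576904296875), (13.719232559204102, 146.8953094482422), 5.370918273925781)
[528. 468.] 89.1 ((40.545249938964844, -563.5516357421875), (12.695194244384766, 92.00626373291016), 4.8270792961120605)
```

View pics/w12.png

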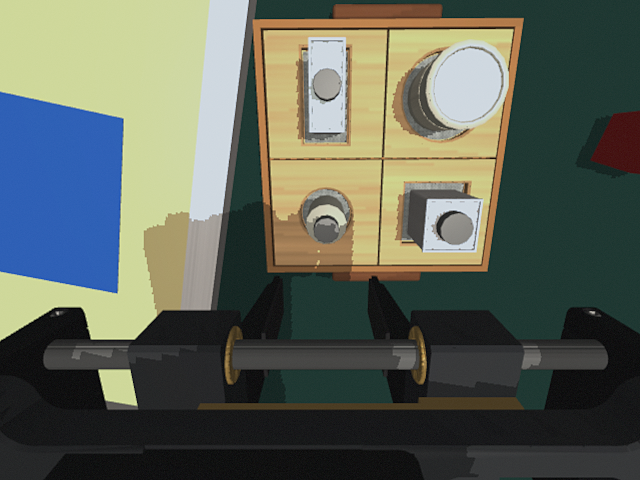

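View pics/t12.png

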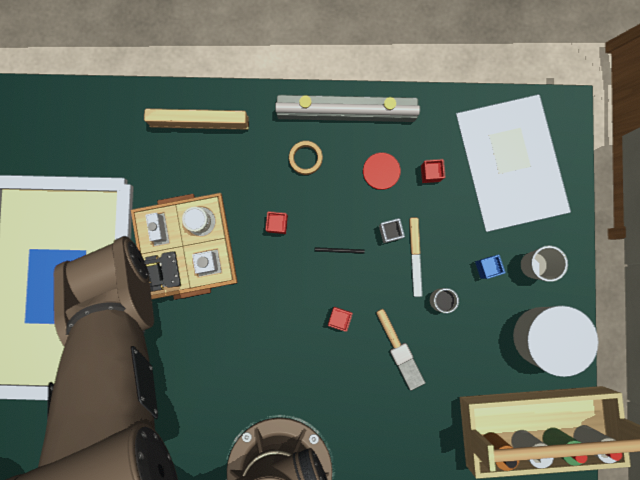

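Run:
```python
from cell import env
print(env.job_done())
```

```text
the job is handed in; nothing more can be done
None
```

All four closed containers are standing upright in the wells cut to their shapes, and the job is handed in at about 27.5 s of the 115 s allowed.

- **Seating:** the last wrist and top pictures show each one centred in its well to within about 3 mm. By depth, the tops stood at 77.7 mm (round pot), 84.9 mm (slim bottle), 81.9 mm (square tin) and 81.7 mm (oblong tin). With the wells' floors at 14 mm they should read 78, 86, 82 and 82 mm.
- **Left alone:** in the top view, the open pot and open tin measured within 1 mm of where they started. The tray showed no sign of moving, and the red and blue look-alikes in view measured where they began.
- **Robot:** it ended clear of everything, with the fingertips at 160 mm, and all the wrist forces I read stayed under 10 N.

Some checks disagreed along the way:
- **Early network and top-camera points:** these differed by up to about 5 mm, so I worked from the wrist camera's depth, which agreed with the top camera's depth to about 2–3 mm.
- **Height check of the slim and oblong wells by two views:** this came out about 11–12 mm too low. I used the floor depth from the wrist picture instead (13.3 mm against 14 mm given), and the final heights bore it out.

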